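# Start the clamp bolt of the bench pin

## Task

The square-headed bolt of the blue bench-pin clamp stands loose on top of its thread. Turn it backward (counter-clockwise seen from above) by its head, less than half a turn, until it drops into the start of the thread, and only then turn it forward (clockwise) one full turn, regripping as needed. Finish while still holding the head between the fingers, with the bolt at rest and started; leave the other things on the table alone.

Things in the scene. Friction and masses are not known exactly. Their poses are not given: they have to be found in the camera images.
- boss: Blue cast clamp, fixed: base plate 96x170x8 mm, eight-sided threaded boss 44 mm across, 64 mm tall, covered by a flat steel strap, top 72 mm above the table. Origin on the table on the boss's axis (the bolt's axis), z up. The strap runs along +y (to 93 mm) over a wooden bench pin (top 64 mm up) that sticks out to -x (115 mm). Only the bolt is higher than the strap.
- bolt: Loose steel bolt, about 0.22 kg, upright in the boss (1 mm play, may lean 3 degrees); the strap keeps it from being pulled out. Origin: centre of its lower end, z along it to the head. Shank 16 mm; square head 20x20 mm (28 mm over corners), 80 to 104 mm above the origin, sides parallel to its x and y. At the start the head's underside is about 34 mm above the strap.
- boss_mouth (a point): Point on the boss's axis at the strap's top, 72 mm above the table. Right-hand thread inside: clockwise from above (negative about z) screws the bolt in, 8 mm per turn, 1.3 mm axial play. At first the bolt rests on top of the thread; turned counter-clockwise it rises under 2 mm, then, 20 to 80 degrees from where it stood, falls about 7 to 8 mm by its weight into the unseen start.
- bolt_head (a point): Centre of the square head, on the axis, 92 mm above the bolt's origin, 12 mm below its top; about 119 mm above the table at first, 113 mm after the drop, 105 mm one turn later. Fingers that grip tightly hold the bolt up over the drop; it falls when they open. Released, it neither turns nor sinks by itself.
- bolt_mark (a point): Small red dot, 4 mm, on top of the bolt's square head, 6.5 mm from the axis in the bolt's +x direction (toward the middle of one flat), 104 mm above the bolt's origin; shows how far the bolt has turned.
- strap_end (a point): Small red dot on top of the free end of the steel strap, 85 mm from the bolt axis along the clamp's +y, 72 mm above the table; a reference for how far the bolt has turned.
- chasing_hammer: Chasing hammer with wooden handle, 68 x 242 x 30 mm, bystander lying on the table; origin at the centre of its underside.
- flux_jar: Small white screw jar, 50 mm wide and 56 mm tall, bystander; origin at the centre of its underside.
- copper_offcut: Piece of copper sheet, 42 x 64 x 9 mm, bystander lying on the table; origin at the centre of its underside.
- bench_block: Square steel bench block, 65 x 65 x 20 mm, bystander; origin at the centre of its underside.
Not all that is in view belongs to the job. Of the things like the bolt, leave any that is green or orange; of the rest the smaller one is meant.

How it is judged:
By the outcome, as a careful person would: the job done as asked, in the order asked, and still so for the second after the job is handed in, while the arm keeps its last pose, push and grip.
It also fails if it takes over 72 s, if anything falls off the work surface, if the arm or the gripper's body presses on something with over 40 N, if the wrist force passes 120 N, or if a joint passes its speed limit or range.

## Robot

A 7-joint arm with a two-finger parallel gripper is mounted at the origin on a cart in front of the work surface, level with it; the furniture and walls round the work are solid. World frame = base frame: x ahead of the robot, y to its left, z up, the work surface at z = 0. Lengths are in m, angles in rad, forces in N, time in s.
With the tool pointing down it reaches from about 0.35 to 0.775 m from the base axis. Payload 3.1 kg.
Tool frame: the origin (TCP) lies at the centre of the arm's flange, where the gripper is bolted on; the fingertips stand 173 mm ahead of it and the grasp point (between the pads) lies 155 mm ahead of it; z points along the fingers, y is the line along which they close (so a half turn about z gives the same grasp; the last joint's range is limited). The gripper opens to 85 mm and grips with 20 to 120 N. Pads are 22 mm wide; open, the fingers measure 114 mm over their backs; the gripper's body (76 mm by 85 mm) begins 54 mm behind the grasp point. The pads swing forward as they close: fully open they stand 13 mm farther back than shut.
Start: joints at [1.279, 0.311, 0.014, 1.512, -0.004, 1.319, -0.027], TCP at [0.136, -0.533, 0.405] pointing down, gripper open.
Joint ranges: [-2.7, 2.7], [-0.3, 1.91], [-1.27, 1.3], [0.12, 2.57], [-1.44, 4.58], [0.2, 2.03], [-3.05, 3.05]. Speed limits (rad/s): [2.79, 2.79, 3.14, 3.14, 3.14, 3.14, 3.14].

## Interface

Orientations are given as [roll, pitch, yaw] about the fixed x, y, z axes, in that order (R = Rz(yaw) Ry(pitch) Rx(roll)).
In Python, from bench import robot gives the robot as it stands.
- The arm moves only by the tool play_rows, never from a script. Its argument "plan" is a list of rows, each a list of 7 numbers: the turn, a rotation vector about the tool's x, y, z in rad, then the shift along the tool's x, y, z in cm, then the finger opening in cm, from 0 to 8.54. In form: [[rx, ry, rz, dx, dy, dz, jaw], ...]. A call has 1 to 8 rows; each row is the pose to reach, as a shift and turn from the pose commanded when the call began, along the tool's axes at that moment; what a row does not reach only later rows make up. A row lasts 1/12 s, in which the tool goes at most 41.7 mm and 7.16 degrees, less where a joint would pass 70% of its speed; a pose out of reach is approached as far as the arm can. A call with a gripper value outside its range is refused whole. The fingers move at their own pace and stop on an object; "force" is the grip in N (left out, the last holds). Time passes only in rows, so rows that repeat a pose let the fingers close. It gives the time, the measured TCP pose, the force, the opening and the grip force at its end, in the units of the state.
- robot.get_state(): the state, without advancing time (a new reading comes with each control period).
- robot.camera(name): name is "side" or "top"; returns the picture (420x560x3 uint8, red, green, blue); there is no depth.
- robot.camera_info(name): a dict with "camera_matrix" (3x3 intrinsics, pixels), "T" (4x4, takes a point from camera to world coordinates). Camera axes: x right, y up, looking along -z (the intrinsics and any distortion apply to the point x, -y, -z); pixel columns grow to the right and rows downward; lengths in m; the calibration is good to about 2 mm. A picture is of the moment at which its call begins. camera_info takes no time and is no camera call.
- robot.close_job(): hands the job in; it is judged then, once.
The state is a dict: "t": time; "qpos": joint angles; "qvel": joint speeds; "joint_torque": joint torques, N m; "eef_pos": TCP position; "tool_rot": TCP orientation; "wrist_force": force on the tool from outside, world axes, zero at the start; "torque": the same for the moment, N m; "finger_gap": finger opening in m; "gripper_force": force on a finger pad.
Only numpy, scipy, OpenCV 4.12 (cv2) and the standard library are available. Lean on these libraries where they do the work, as an engineer would, in place of code of your own. Each camera call takes 0.05 s, during which the arm holds its last target. There are 200 camera calls.

## Working session

There is one attempt and no reset: what is moved stays moved. The work goes in short steps, Python scripts to look and compute and a tool call to move; the robot and the scene stay as the last step left them, time stands still between calls to the robot, and variables do not carry over. Pictures are saved under pics/ and viewed, at most 10 in all, crops included, and the job is handed in when it is done.

Besides the shell and the picture viewer there is one more tool, called after "Emit:" as name(argument=value, ...), one argument or row to a line, values as JSON. play_rows: Moves the arm, as the interface text tells. Its arguments: {"type":"object","properties":{"plan":{"type":"array"},"force":{"type":"number"}},"required":["plan"]}

```bash
mkdir -p pics; python3 - <<'E'
from bench import robot
import cv2,numpy as np
np.set_printoptions(precision=4,suppress=True)
for n in("side","top"):
    cv2.imwrite(f"pics/{n}0.png",robot.camera(n)[:,:,::-1]); i=robot.camera_info(n); print(n,{k:v for k,v in i.items()})
print(robot.get_state())
E
```

```text
side {'camera_matrix': array([[504.5708,   0.    , 270.8801],
       [  0.    , 504.5708, 210.1934],
       [  0.    ,   0.    ,   1.    ]]), 'T': array([[ 0.9766,  0.0751, -0.2016,  0.297 ],
       [-0.2139,  0.4382, -0.8731, -1.1199],
       [ 0.0227,  0.8957,  0.444 ,  0.7107],
       [ 0.    ,  0.    ,  0.    ,  1.    ]])}
top {'camera_matrix': array([[462.6246,   0.    , 282.8891],
       [  0.    , 462.6246, 208.5055],
       [  0.    ,   0.    ,   1.    ]]), 'T': array([[-0.0185,  0.994 , -0.1074,  0.4425],
       [-0.9996, -0.0162,  0.0219,  0.05  ],
       [ 0.02  ,  0.1078,  0.994 ,  1.3679],
       [ 0.    ,  0.    ,  0.    ,  1.    ]])}
{'t': 0.1, 'qpos': array([ 1.2793,  0.3117,  0.014 ,  1.5129, -0.0044,  1.3192, -0.0272]), 'qvel': array([ 0.0014, -0.0015,  0.0011, -0.0037,  0.    , -0.0002, -0.0012]), 'joint_torque': array([  0.0009, -38.0853,   0.1469, -23.1243,   0.0124,   0.0081,
         0.    ]), 'eef_pos': array([ 0.1359, -0.5326,  0.4037]), 'tool_rot': array([-3.1394,  0.0001,  0.2499]), 'wrist_force': array([ 1.5957, -0.1817, -0.8199]), 'torque': array([-0.003 ,  0.0352, -0.0741]), 'gripper_force': 0.0, 'finger_gap': 0.08547262750036937}
```

View pics/side0.png

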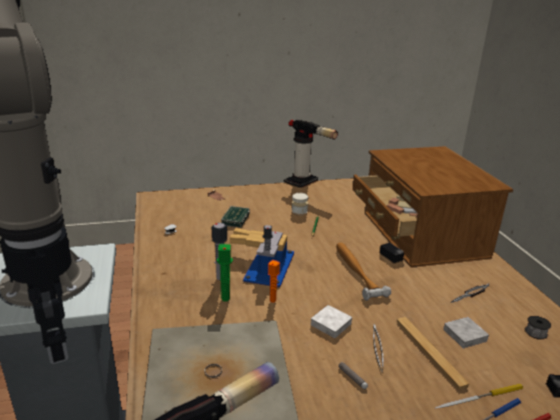

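View pics/top0.png

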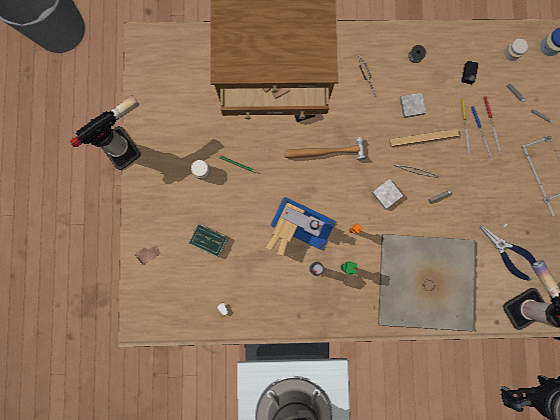

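The side view shows the clamp with its bolt head at about (267,232). A larger grey bolt stands at (219,235), a green one at (225,270) and an orange one at (274,280). In the top view the clamp bolt is at about (313,224), and the grey, green and orange ones are at (317,268), (349,268) and (355,229).

```bash
cat > h.py <<'E'
from bench import robot
import cv2,numpy as np
np.set_printoptions(precision=4,suppress=True)
def ray(n,u,v):
    i=robot.camera_info(n);K=i["camera_matrix"];T=i["T"]
    d=T[:3,:3]@np.array([(u-K[0,2])/K[0,0],-(v-K[1,2])/K[1,1],-1]);return T[:3,3],d
def atz(n,u,v,z):
    o,d=ray(n,u,v);return o+d*(z-o[2])/d[2]
def proj(n,p):
    i=robot.camera_info(n);T=i["T"];q=T[:3,:3].T@(np.asarray(p)-T[:3,3]);q=q*[1,-1,-1];q=i["camera_matrix"]@q;return q[:2]/q[2]
def reds(img,box):
    u0,v0,u1,v1=box;h=img[v0:v1,u0:u1].astype(int)
    m=((h[:,:,0]>90)&(h[:,:,0]>1.8*h[:,:,1])&(h[:,:,0]>1.8*h[:,:,2])).astype(np.uint8)
    n,l,s,c=cv2.connectedComponentsWithStats(m)
    return [(round(a[0]+u0,1),round(a[1]+v0,1),int(b[4])) for a,b in zip(c[1:],s[1:])]
def crop(img,box,k,name):
    u0,v0,u1,v1=box;cv2.imwrite(name,cv2.resize(img[v0:v1,u0:u1,::-1],None,fx=k,fy=k,interpolation=cv2.INTER_CUBIC))
E
python3 - <<'E'
from h import *
t=cv2.imread("pics/top0.png")[:,:,::-1];s=cv2.imread("pics/side0.png")[:,:,::-1]
print(reds(t,(260,190,345,260)),reds(s,(235,215,300,290)))
a=cv2.resize(t[192:280,262:362,::-1],(400,352),interpolation=cv2.INTER_CUBIC);a=cv2.resize(a,(454,400))
b=cv2.resize(s[215:303,205:305,::-1],(345,304),interpolation=cv2.INTER_CUBIC);b=cv2.copyMakeBorder(b,0,96,0,0,cv2.BORDER_CONSTANT)
cv2.imwrite("pics/c0.png",np.hstack([a,b]))
E
```

```text
[(np.float64(286.3), np.float64(212.3), 3), (np.float64(317.0), np.float64(224.5), 2)] [(np.float64(273.1), np.float64(273.1), 261)]
```

View pics/c0.png

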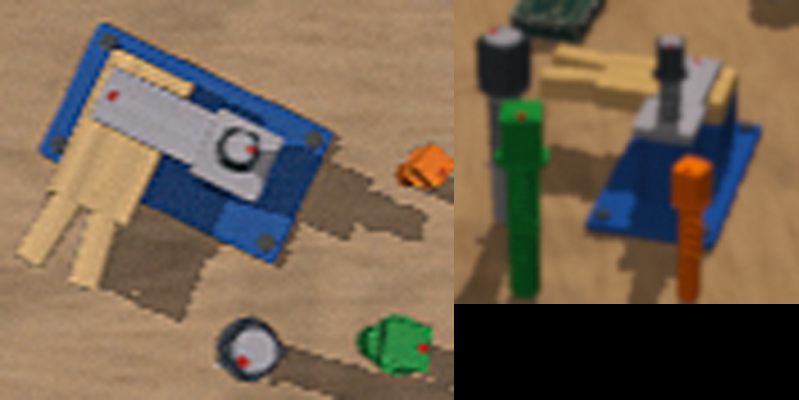

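The crop shows the clamp bolt's head at about (314.6,224.5) in the top view, with its red dot at (317,224.5). The strap-end dot is at (286.3,212.3). The larger grey bolt, the green one and the orange one stand nearby and must be avoided.

```bash
python3 - <<'E'
from h import *
t=cv2.imread("pics/top0.png")[:,:,::-1]
se=atz("top",286.3,212.3,.072);mk=atz("top",317,224.5,.131)
g=t[216:234,306:326].astype(int); 
m=(g.min(2)>120).astype(np.uint8); print(g.sum(2)//3)
hc=atz("top",314.6,224.4,.131)
ax=hc[:2]; v=se[:2]-ax; print(se,mk,hc,"dist",np.hypot(*v),"strap yaw",np.degrees(np.arctan2(v[1],v[0])))
w=mk[:2]-ax;print("mark",np.hypot(*w),np.degrees(np.arctan2(w[1],w[0])))
# side check
print(proj("side",[*ax,.131]),proj("side",[*ax,.119]))
for n,(u,vv,z) in dict(grey=(317,268,.13),green=(349,268,.13),orange=(355,229,.1)).items(): print(n,atz("top",u,vv,z))
E
```

```text
[[166 137  79  60 147 153 102  46  50  49  50  77  92  88  83  88  86  90
   87  71]
 [152 158 172 158 153 162 166 149 101  55  48  46  49  72  88  90  87  84
   88  86]
 [154 155 147 158 159 160 158 161 172 153 100  55  40  46  75  83  89  88
   90  86]
 [157 166 150 146 164 163 168 167 167 170 171 152 103  57  67  88  88  90
   85  87]
 [159 150 152 159 163 122  84  50  76 118 152 170 171 156 123  84  79  81
   85  85]
 [161 141 144 161 153  87  42  90 130 136  98  63 105 152 163 152 115  87
   72  87]
 [158 152 153 162 114  58 138 170 167 166 172 112  47 133 158 156 162 158
  110  85]
 [143 147 155 125  55  94 151 158 159 161 165 141  97 139 162 155 158 142
  113  88]
 [153 155 162 123  55 114 159 158 160 160 120  92  72 141 167 166 172 121
   55  48]
 [145 151 154 118  57  91 154 166 163 165 137  88  37  80 100 100  95  63
   51  55]
 [153 150 157 134  82  60 119 166 167 171 160 100  41  89 107 108  86  53
   57  61]
 [154 153 153 134  72  20  35  83 120 125  94  46  71 100 104  94  74  50
   57  57]
 [158 156 152 163 125  57  13  11  14   5  34  50  95 104 106  86  60  61
   54  60]
 [156 155 155 157 161 146 112  70  31  32  49  87 105 105  96  68  53  62
   58  52]
 [157 163 157 154 156 159 164 166 168 163 164 165 128 101  89  67  59  55
   64  62]
 [ 60 124 161 162 161 154 157 157 161 155 155 156 157 127  79  53  48  57
   57  56]
 [ 38  23  51 126 158 166 161 156 152 152 153 154 160 132  80  51  54  54
   59  51]
 [ 54  35  22  19  56 118 156 168 161 157 154 157 162 125  57  53  61  59
   58  62]]
[0.5716 0.0121 0.072 ] [ 0.5315 -0.068   0.131 ] [ 0.5319 -0.0615  0.131 ] dist 0.08365927197457002 strap yaw 61.62366277442901
mark 0.006454511320228425 -93.3631960036219
[266.6707 225.7531] [266.5774 230.0809]
grey [ 0.4157 -0.065   0.13  ]
green [ 0.4141 -0.1503  0.13  ]
orange [ 0.5195 -0.1754  0.1   ]
```

```bash
cat >> h.py <<'E'
from scipy.spatial.transform import Rotation as R
def go(p,yaw):
    s=robot.get_state();A=R.from_euler('xyz',s["tool_rot"]);B=R.from_euler('xyz',[np.pi,0,np.radians(yaw)])
    print("rot",(A.inv()*B).as_rotvec(),"cm",100*A.inv().apply(np.asarray(p)-s["eef_pos"]),"q7",s["qpos"][6])
E
python3 - <<'E'
from h import *
go([.532,-.0615,.385],86.6)
t=cv2.imread("pics/top0.png")[:,:,::-1];s=cv2.imread("pics/side0.png")[:,:,::-1]
print(reds(t,(300,255,365,280)),reds(s,(205,215,235,262)))
for a,b in [((317,269),(216,224))]:
    for z in (.1,.13,.15,.17,.2): 
        p=atz("top",*a,z);print(z,p,proj("side",p))
E
```

```text
rot [-0.002  -0.0013 -1.2615] cm [ 50.028  -35.8502   1.9437] q7 -0.02721869030458438
[(np.float64(355.0), np.float64(268.2), 4), (np.float64(314.8), np.float64(271.2), 6)] []
0.1 [ 0.4123 -0.0677  0.1   ] [218.3171 242.3691]
0.13 [ 0.4131 -0.0649  0.13  ] [218.1758 230.8438]
0.15 [ 0.4135 -0.0631  0.15  ] [218.0802 223.0452]
0.17 [ 0.414  -0.0612  0.17  ] [217.9834 215.1525]
0.2 [ 0.4147 -0.0584  0.2   ] [217.8361 203.1334]
```

Emit:
play_rows(
  plan=[
    [0,0,-0.12,4,-2.9,0.15,6],
    [0,0,-0.24,8,-5.7,0.3,6],
    [0,0,-0.36,12,-8.6,0.45,6],
    [0,0,-0.48,16,-11.5,0.6,6],
    [0,0,-0.6,20,-14.3,0.8,6],
    [0,0,-0.7,24,-17.2,0.95,6],
    [0,0,-0.8,28,-20,1.1,6],
    [0,0,-0.8,29,-20.8,1.1,6],
  ],
)

```text
t: 0.77
eef_pos: [0.3511, -0.276, 0.394]
tool_rot: [-3.141, 0.0, 1.053]
wrist_force: [0.9, -1.0, -0.1]
finger_gap: 0.0599
gripper_force: 0.0
```

```bash
python3 -c "
from h import *
go([.532,-.0615,.385],86.6);print(robot.get_state())"
```

```text
rot [-0.0004  0.0001 -0.4585] cm [27.5963  5.1019  0.8913] q7 0.06928948199047302
{'t': 0.7667, 'qpos': array([ 0.9235,  0.1219, -0.3253,  1.7815,  0.0413,  1.2451,  0.0693]), 'qvel': array([-0.7014,  0.0275, -0.4581,  0.0171,  0.063 , -0.0399, -1.2696]), 'joint_torque': array([  2.9385, -28.623 ,  -0.2317, -21.8018,  -0.0563,   0.3564,
         1.6123]), 'eef_pos': array([ 0.3511, -0.276 ,  0.394 ]), 'tool_rot': array([-3.1412,  0.0002,  1.0529]), 'wrist_force': array([ 0.9306, -0.9569, -0.114 ]), 'torque': array([-0.0464, -0.0525, -0.0091]), 'gripper_force': 0.0, 'finger_gap': 0.059914920563423714}
```

Emit:
play_rows(
  plan=[
    [0,0,-0.1,4,0.75,0.1,6],
    [0,0,-0.2,8,1.5,0.3,6],
    [0,0,-0.3,12,2.2,0.4,6],
    [0,0,-0.4,16,3,0.5,6],
    [0,0,-0.458,20,3.7,0.7,6],
    [0,0,-0.458,24,4.4,0.8,6],
    [0,0,-0.458,26.5,5,0.9,6],
    [0,0,-0.458,27.0,5.1,0.9,6],
  ],
)

```text
t: 1.43
eef_pos: [0.5311, -0.0633, 0.3847]
tool_rot: [3.141, -0.005, 1.517]
wrist_force: [-0.3, 0.2, 0.7]
finger_gap: 0.0598
gripper_force: 0.0
```

Emit:
play_rows(
  plan=[
    [0,0,0,0,0,0,6],
    [0,0,0,0,0,0,6],
  ],
)

```text
t: 1.6
eef_pos: [0.5286, -0.07, 0.3847]
tool_rot: [-3.14, 0.001, 1.507]
wrist_force: [-0.1, -0.5, -0.6]
finger_gap: 0.0601
gripper_force: 0.0
```

```bash
python3 - <<'E'
from h import *
go([.532,-.0615,.276],86.6);print(robot.get_state())
s=robot.camera("side");t=robot.camera("top")
print(reds(t,(260,190,345,260)),reds(s,(235,215,300,250)))
a=cv2.resize(t[170:270,260:380,::-1],(480,400),interpolation=cv2.INTER_CUBIC);b=cv2.resize(s[150:300,215:335,::-1],(320,400),interpolation=cv2.INTER_CUBIC)
cv2.imwrite("pics/c1.png",np.hstack([a,b]))
E
```

```text
rot [-0.002   0.0011 -0.0041] cm [ 0.8796  0.3099 10.8657] q7 -0.12044315659440452
{'t': 1.6, 'qpos': array([ 0.5156,  0.3379, -0.5455,  1.574 ,  0.1814,  1.2824, -0.1204]), 'qvel': array([ 0.0283, -0.0158,  0.0221,  0.0116,  0.0037, -0.001 , -0.0031]), 'joint_torque': array([ -1.3218, -35.2502,  -4.9525, -22.629 ,  -0.1584,  -0.0695,
        -0.0097]), 'eef_pos': array([ 0.5286, -0.07  ,  0.3847]), 'tool_rot': array([-3.1396,  0.0011,  1.5073]), 'wrist_force': array([-0.1189, -0.528 , -0.5823]), 'torque': array([-0.0813, -0.0125, -0.0442]), 'gripper_force': 0.0, 'finger_gap': 0.06008235704614491}
[(np.float64(286.5), np.float64(212.5), 4)] []
```

View pics/c1.png

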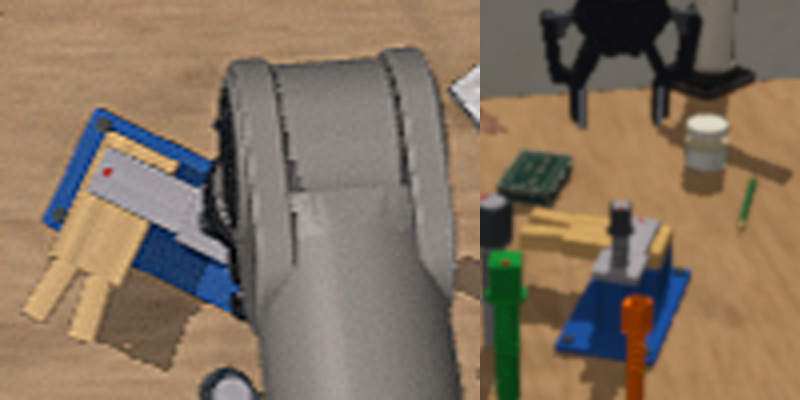

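The side crop shows the open fingers above the clamp; the bolt head at about (267.5,230) matches the estimate. The arm hides the bolt in the top view.

Emit:
play_rows(
  plan=[
    [0,0,-0.004,0.88,0.31,1,5],
    [0,0,-0.004,0.88,0.31,4,5],
    [0,0,-0.004,0.88,0.31,7,5],
    [0,0,-0.004,0.88,0.31,9,5],
    [0,0,-0.004,0.88,0.31,10.5,5],
    [0,0,-0.004,0.88,0.31,11.0,5],
    [0,0,-0.004,0.88,0.31,11.0,5],
    [0,0,-0.004,0.88,0.31,11.0,5],
  ],
)

```text
t: 2.37
eef_pos: [0.5328, -0.0608, 0.2757]
tool_rot: [3.141, 0.0, 1.511]
wrist_force: [-0.1, -1.3, 0.4]
finger_gap: 0.0498
gripper_force: 0.0
```

```bash
python3 - <<'E'
from h import *
go([.532,-.0615,.274],86.6);print(robot.get_state()["wrist_force"])
s=robot.camera("side");crop(s,(215,180,315,260),6,"pics/c2.png")
E
```

```text
rot [ 0.0006  0.     -0.0003] cm [-0.0753 -0.0726  0.1651] q7 -0.1922430168079048
[-0.0805 -1.3171  0.4166]
```

View pics/c2.png

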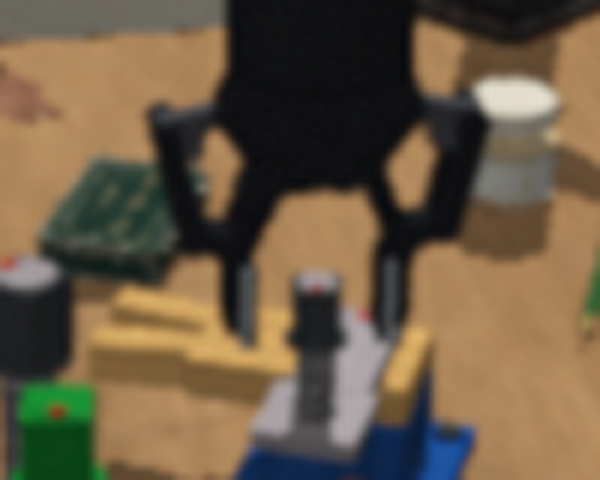

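The head at (317,310) in the crop is centred between the fingers, and its red dot faces the camera. I'll close on it.

Emit:
play_rows(
  plan=[
    [0,0,0,-0.05,-0.05,0.15,4],
    [0,0,0,-0.05,-0.05,0.15,3],
    [0,0,0,-0.05,-0.05,0.15,2.4],
    [0,0,0,-0.05,-0.05,0.15,2.1],
    [0,0,0,-0.05,-0.05,0.15,1.5],
    [0,0,0,-0.05,-0.05,0.15,1.5],
    [0,0,0,-0.05,-0.05,0.15,1.5],
    [0,0,0,-0.05,-0.05,0.15,1.5],
  ],
  force=35,
)

```text
t: 3.08
eef_pos: [0.5325, -0.0611, 0.2745]
tool_rot: [3.14, 0.0, 1.512]
wrist_force: [-0.4, -0.5, 4.8]
finger_gap: 0.0213
gripper_force: 34.3
```

```bash
python3 -c "
from h import *
s=robot.get_state();print(s)"
```

```text
{'t': 3.0833, 'qpos': array([ 0.4758,  0.445 , -0.5229,  1.7208,  0.2522,  1.0415, -0.192 ]), 'qvel': array([ 0.0007, -0.0007,  0.0006,  0.0007, -0.0007, -0.0013, -0.0015]), 'joint_torque': array([ -0.1906, -35.57  ,  -4.8121, -18.2909,  -0.1213,  -0.0258,
         0.001 ]), 'eef_pos': array([ 0.5325, -0.0611,  0.2745]), 'tool_rot': array([3.1401, 0.0003, 1.5118]), 'wrist_force': array([-0.4484, -0.5478,  4.761 ]), 'torque': array([-0.1358,  0.0437, -0.0122]), 'gripper_force': 34.25108486786485, 'finger_gap': 0.02132146167691967}
```

Emit:
play_rows(
  plan=[
    [0,0,-0.1,0,0,-0.01,1.5],
    [0,0,-0.2,0,0,-0.03,1.5],
    [0,0,-0.3,0,0,-0.04,1.5],
    [0,0,-0.4,0,0,-0.05,1.5],
    [0,0,-0.5,0,0,-0.065,1.5],
    [0,0,-0.6,0,0,-0.08,1.5],
    [0,0,-0.7,0,0,-0.09,1.5],
    [0,0,-0.8,0,0,-0.1,1.5],
  ],
)

```text
t: 3.75
eef_pos: [0.5315, -0.0621, 0.2751]
tool_rot: [-3.138, 0.0, 2.315]
wrist_force: [-2.3, -2.5, 7.6]
finger_gap: 0.021
gripper_force: 38.2
```

```bash
python3 - <<'E'
from h import *
s=robot.get_state();print(s["tool_rot"],s["wrist_force"],s["torque"],s["qpos"][6],s["finger_gap"],s["eef_pos"])
s=robot.camera("side");print(reds(s,(250,215,285,245)))
E
```

```text
[-3.1382  0.0001  2.3151] [-2.2943 -2.4602  7.6336] [-0.6281  0.7155 -0.197 ] 0.5293456863604473 0.020969995398786585 [ 0.5315 -0.0621  0.2751]
[]
```

Emit:
play_rows(
  plan=[
    [0,0,-0.1,0,0,-0.04,1.5],
    [0,0,-0.2,0,0,-0.06,1.5],
    [0,0,-0.3,0,0,-0.08,1.5],
    [0,0,-0.4,0,0,-0.1,1.5],
    [0,0,-0.5,0,0,-0.12,1.5],
    [0,0,-0.6,0,0,-0.13,1.5],
    [0,0,-0.7,0,0,-0.14,1.5],
    [0,0,-0.7,0,0,-0.14,1.5],
  ],
)

```text
t: 4.47
eef_pos: [0.5314, -0.0629, 0.2748]
tool_rot: [-3.139, -0.003, 3.012]
wrist_force: [-0.7, -3.9, -2.3]
finger_gap: 0.021
gripper_force: 34.3
```

```bash
python3 - <<'E'
from h import *
s=robot.get_state();print(s["tool_rot"],s["wrist_force"],s["torque"],s["qpos"][6],s["finger_gap"],s["eef_pos"])
E
```

```text
[-3.1389 -0.0031  3.012 ] [-0.718  -3.8719 -2.3429] [-0.9538  0.106   0.0117] 1.1453187146145218 0.0210013529546088 [ 0.5314 -0.0629  0.2748]
```

The wrist now carries the bolt's weight (−2.3 N), so it is past the drop. I'll open the fingers to let it fall.

Emit:
play_rows(
  plan=[
    [0,0,0,0,0,0,2.6],
    [0,0,0,0,0,0,3.5],
    [0,0,0,0,0,0,4.5],
    [0,0,0,0,0,0,5],
    [0,0,0,0,0,0,5],
    [0,0,0,0,0,0,5],
  ],
)

```text
t: 4.97
eef_pos: [0.5322, -0.0606, 0.2764]
tool_rot: [3.141, 0.0, 3.012]
wrist_force: [-0.3, -0.3, 0.4]
finger_gap: 0.05
gripper_force: 0.0
```

```bash
python3 - <<'E'
from h import *
s=robot.get_state();print(s["tool_rot"],s["wrist_force"],s["torque"],s["qpos"][6],s["finger_gap"],s["eef_pos"])
s=robot.camera("side");print(reds(s,(250,215,285,245)));crop(s,(215,180,315,260),6,"pics/c3.png")
a=cv2.imread("pics/side0.png")[:,:,::-1];print(s[215:248,267].sum(1)//3,a[215:248,267].sum(1)//3)
E
```

```text
[3.1414 0.0003 3.0121] [-0.255  -0.3406  0.387 ] [ 0.0613  0.0412 -0.0395] 1.1436617180254953 0.04999748855434423 [ 0.5322 -0.0606  0.2764]
[]
[21 20 18 15 14 14 13 14 16 17 20 22 21 17 12 13 14 15 15 16 16 18 19 16
 18 39 64 67 58 59 59 53 56] [127 128 127 126 126 127 126 128 127 133 142 145 123  77  39  27  29  28
  28  27  29  28  30  37  50  57  59  53  53  58  61  54  55]
```

View pics/c3.png

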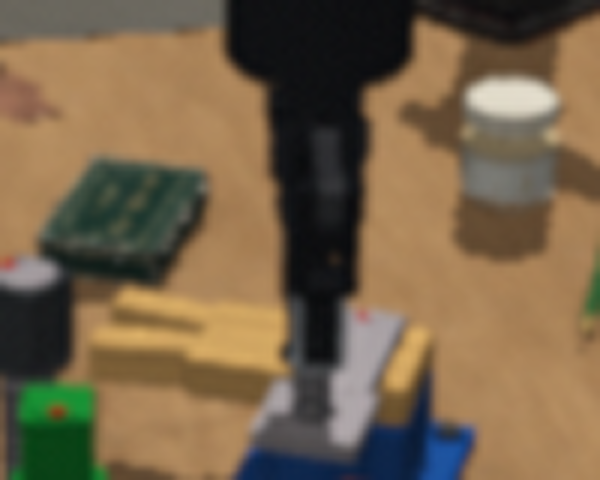

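The crop shows the head's lower edge at about row 240, against 237.5 before, which would fit a drop, though a finger partly hides it. Turning the open gripper a further −90° will clear the view and give more range for the forward stroke.

Emit:
play_rows(
  plan=[
    [0,0,-0.11,0,0,0,5],
    [0,0,-0.22,0,0,0,5],
    [0,0,-0.33,0,0,0,5],
    [0,0,-0.44,0,0,0,5],
    [0,0,-0.55,0,0,0,5],
    [0,0,-0.66,0,0,0,5],
    [0,0,-0.77,0,0,0,5],
    [0,0,-0.88,0,0,0,5],
  ],
)

```text
t: 5.68
eef_pos: [0.5322, -0.061, 0.2763]
tool_rot: [-3.141, 0.0, -2.386]
wrist_force: [-0.8, -0.2, -0.4]
finger_gap: 0.0501
gripper_force: 0.0
```

Emit:
play_rows(
  plan=[
    [0,0,-0.11,0,0,0,5],
    [0,0,-0.22,0,0,0,5],
    [0,0,-0.33,0,0,0,5],
    [0,0,-0.44,0,0,0,5],
    [0,0,-0.55,0,0,0,5],
    [0,0,-0.66,0,0,0,5],
    [0,0,-0.69,0,0,0,5],
    [0,0,-0.69,0,0,0,5],
  ],
)

```text
t: 6.35
eef_pos: [0.5322, -0.0611, 0.2761]
tool_rot: [3.141, 0.0, -1.701]
wrist_force: [0.5, 0.7, -0.0]
finger_gap: 0.0499
gripper_force: 0.0
```

```bash
python3 - <<'E'
from h import *
s=robot.get_state();print(s["tool_rot"],s["wrist_force"],s["qpos"],s["finger_gap"],s["eef_pos"]);go([.532,-.0615,.268],-94.4+360)
s=robot.camera("side");print(reds(s,(250,215,285,245)));crop(s,(235,200,295,255),10,"pics/c4.png")
for z in(.131,.125,.119,.107,.101):print(z,proj("side",[.532,-.0615,z]))
a=cv2.imread("pics/side0.png")[:,:,::-1];print(s[215:248,267].sum(1)//3)
E
```

```text
[ 3.1414  0.0004 -1.7014] [ 0.4682  0.7106 -0.0482] [ 0.8775  0.7086 -1.2     1.7055  0.6992  1.2284  2.5159] 0.049907575763863815 [ 0.5322 -0.0611  0.2761]
rot [ 0.0002  0.0004 -0.0538] cm [0.0401 0.0136 0.8101] q7 2.5158691589243745
[]
0.131 [266.7223 225.7457]
0.125 [266.6754 227.9142]
0.119 [266.6287 230.0734]
0.107 [266.5359 234.3639]
0.101 [266.4898 236.4954]
[137 137 137 136 136 136 136 137 136 136 136 137 146 156 157 139  88  40
  29  28  29  29  29  28  29  31  47  60  58  61  60  53  58]
```

View pics/c4.png

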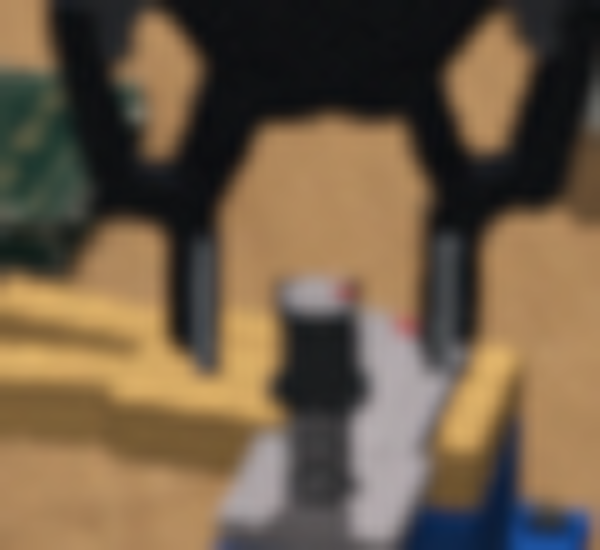

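The head's top edge is about 2.7 px lower (≈7 mm), so the bolt has dropped. The mark has swung to the right at (345,292) in the crop, about +90°. I'll lower and grip.

Emit:
play_rows(
  plan=[
    [0,0,0,0.03,0,0.4,5],
    [0,0,0,0.03,0,0.8,4],
    [0,0,0,0.03,0,0.85,3],
    [0,0,0,0.03,0,0.85,2.4],
    [0,0,0,0.03,0,0.85,1.5],
    [0,0,0,0.03,0,0.85,1.5],
    [0,0,0,0.03,0,0.85,1.5],
    [0,0,0,0.03,0,0.85,1.5],
  ],
  force=35,
)

```text
t: 7.07
eef_pos: [0.5321, -0.0612, 0.2677]
tool_rot: [-3.141, 0.0, -1.701]
wrist_force: [0.4, 1.1, -0.9]
finger_gap: 0.0199
gripper_force: 34.7
```

Emit:
play_rows(
  plan=[
    [0,0,0.1,0,0,0.01,1.5],
    [0,0,0.2,0,0,0.02,1.5],
    [0,0,0.3,0,0,0.04,1.5],
    [0,0,0.4,0,0,0.05,1.5],
    [0,0,0.5,0,0,0.06,1.5],
    [0,0,0.6,0,0,0.075,1.5],
    [0,0,0.7,0,0,0.09,1.5],
    [0,0,0.785,0,0,0.1,1.5],
  ],
)

```text
t: 7.73
eef_pos: [0.5333, -0.062, 0.2673]
tool_rot: [-3.138, 0.003, -2.491]
wrist_force: [2.9, -1.7, -1.5]
finger_gap: 0.0194
gripper_force: 35.2
```

```bash
python3 - <<'E'
from h import *
s=robot.get_state();print(s["tool_rot"],s["wrist_force"],s["torque"],s["qpos"],s["finger_gap"],s["eef_pos"])
E
```

```text
[-3.138   0.0027 -2.4915] [ 2.9483 -1.662  -1.5286] [-0.3325 -0.8182  0.0488] [ 0.7896  0.6161 -1.0123  1.717   0.5741  1.1318  1.8272] 0.019435029281473074 [ 0.5333 -0.062   0.2673]
```

Emit:
play_rows(
  plan=[
    [0,0,0.1,0,0,0.02,1.5],
    [0,0,0.2,0,0,0.04,1.5],
    [0,0,0.3,0,0,0.05,1.5],
    [0,0,0.4,0,0,0.07,1.5],
    [0,0,0.5,0,0,0.08,1.5],
    [0,0,0.6,0,0,0.09,1.5],
    [0,0,0.7,0,0,0.11,1.5],
    [0,0,0.785,0,0,0.12,1.5],
  ],
)

```text
t: 8.4
eef_pos: [0.5338, -0.0634, 0.2664]
tool_rot: [-3.139, 0.007, 3.006]
wrist_force: [2.8, -4.0, -1.2]
finger_gap: 0.0194
gripper_force: 35.5
```

Emit:
play_rows(
  plan=[
    [0,0,0.1,0,0,0.015,1.5],
    [0,0,0.2,0,0,0.03,1.5],
    [0,0,0.3,0,0,0.04,1.5],
    [0,0,0.4,0,0,0.05,1.5],
    [0,0,0.5,0,0,0.06,1.5],
    [0,0,0.6,0,0,0.075,1.5],
    [0,0,0.7,0,0,0.09,1.5],
    [0,0,0.785,0,0,0.1,1.5],
  ],
)

```text
t: 9.07
eef_pos: [0.5333, -0.0647, 0.2653]
tool_rot: [-3.141, 0.007, 2.22]
wrist_force: [2.9, -6.2, -0.6]
finger_gap: 0.0193
gripper_force: 34.4
```

```bash
python3 - <<'E'
from h import *
s=robot.get_state();print(s["tool_rot"],s["wrist_force"],s["torque"],s["qpos"],s["finger_gap"],s["eef_pos"])
s=robot.camera("side");print(reds(s,(250,215,285,245)))
E
```

```text
[-3.1415  0.0075  2.2201] [ 2.8765 -6.233  -0.6265] [-1.4239 -0.7291  0.0493] [ 0.5631  0.4843 -0.6419  1.7262  0.3368  1.0377  0.4531] 0.0192777746068228 [ 0.5333 -0.0647  0.2653]
[]
```

Emit:
play_rows(
  plan=[
    [0,0,0.1,0,0,0.015,1.5],
    [0,0,0.2,0,0,0.03,1.5],
    [0,0,0.3,0,0,0.04,1.5],
    [0,0,0.4,0,0,0.05,1.5],
    [0,0,0.5,0,0,0.06,1.5],
    [0,0,0.6,0,0,0.075,1.5],
    [0,0,0.7,0,0,0.09,1.5],
    [0,0,0.785,0,0,0.1,1.5],
  ],
)

```text
t: 9.78
eef_pos: [0.5324, -0.065, 0.2639]
tool_rot: [3.139, 0.006, 1.435]
wrist_force: [0.1, -6.4, 0.2]
finger_gap: 0.0194
gripper_force: 34.5
```

Emit:
play_rows(
  plan=[
    [0,0,0,0,0,0,1.5],
    [0,0,0,0,0,0,2.4],
    [0,0,0,0,0,0,3.2],
    [0,0,0,0,0,0,4.2],
    [0,0,0,0,0,0,4.5],
    [0,0,0,0,0,0,4.5],
  ],
)

```text
t: 10.28
eef_pos: [0.532, -0.0607, 0.2635]
tool_rot: [-3.141, -0.001, 1.443]
wrist_force: [0.8, -0.9, -0.5]
finger_gap: 0.0453
gripper_force: 0.0
```

```bash
python3 - <<'E'
from h import *
s=robot.get_state();print(s["tool_rot"],s["wrist_force"],s["torque"],s["qpos"],s["finger_gap"],s["eef_pos"]);go([.532,-.0615,.264],86.6-1)
s=robot.camera("side");print(reds(s,(250,215,285,245)));crop(s,(235,200,295,255),10,"pics/c5.png");print(s[215:248,267].sum(1)//3)
E
```

```text
[-3.1413 -0.0006  1.4429] [ 0.8026 -0.9292 -0.4615] [ 0.0164 -0.0187 -0.0308] [ 0.4372  0.4486 -0.4708  1.7347  0.2331  1.0143 -0.2455] 0.045291551545117596 [ 0.532  -0.0607  0.2635]
rot [-0.0003 -0.0006 -0.0511] cm [-0.0815  0.0063 -0.0545] q7 -0.24551867341331277
[]
[ 36  86 128 136 135 135 135 135 135 135 134 134 134 140 151 156 143 101
  48  29  30  30  30  29  29  29  33  47  66  67  57  59  60]
```

View pics/c5.png

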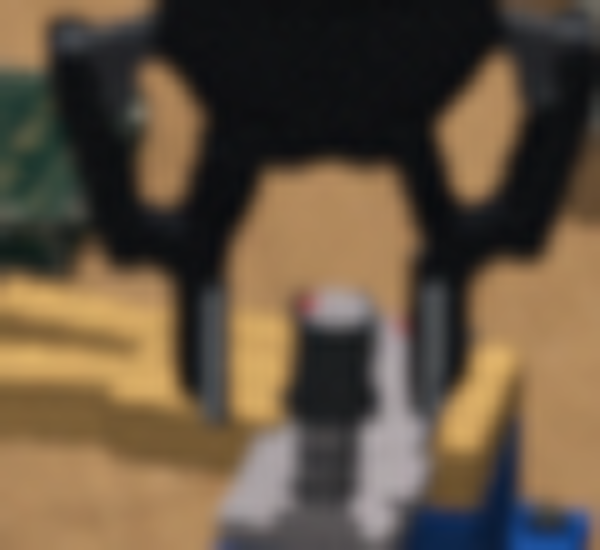

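The mark is now at (308,302) in the crop, on the far left, so the bolt has turned about 180° forward and sunk. The head leans slightly right, at (338,308). I'll regrip here to centre it, then turn the next 90°.

Emit:
play_rows(
  plan=[
    [0,0,0,-0.05,0,0,3.5],
    [0,0,0,-0.05,0,0,2.8],
    [0,0,0,-0.05,0,0,2.2],
    [0,0,0,-0.05,0,0,1.5],
    [0,0,0,-0.05,0,0,1.5],
    [0,0,0,-0.05,0,0,1.5],
    [0,0,0,-0.05,0,0,1.5],
  ],
)

```text
t: 10.92
eef_pos: [0.5324, -0.062, 0.2637]
tool_rot: [3.14, 0.0, 1.442]
wrist_force: [1.5, -0.5, 0.0]
finger_gap: 0.0197
gripper_force: 38.9
```

Emit:
play_rows(
  plan=[
    [0,0,0.1,0,0,0.01,1.5],
    [0,0,0.2,0,0,0.02,1.5],
    [0,0,0.3,0,0,0.04,1.5],
    [0,0,0.4,0,0,0.05,1.5],
    [0,0,0.5,0,0,0.06,1.5],
    [0,0,0.6,0,0,0.075,1.5],
    [0,0,0.7,0,0,0.09,1.5],
    [0,0,0.785,0,0,0.1,1.5],
  ],
)

```text
t: 11.58
eef_pos: [0.5331, -0.0628, 0.263]
tool_rot: [3.138, -0.002, 0.652]
wrist_force: [3.0, -1.8, -1.1]
finger_gap: 0.0195
gripper_force: 38.9
```

Emit:
play_rows(
  plan=[
    [0,0,0.1,0,0,0.015,1.5],
    [0,0,0.2,0,0,0.03,1.5],
    [0,0,0.3,0,0,0.04,1.5],
    [0,0,0.4,0,0,0.05,1.5],
    [0,0,0.5,0,0,0.06,1.5],
    [0,0,0.6,0,0,0.075,1.5],
    [0,0,0.7,0,0,0.09,1.5],
    [0,0,0.785,0,0,0.1,1.5],
  ],
)

```text
t: 12.25
eef_pos: [0.5334, -0.0638, 0.2622]
tool_rot: [3.139, -0.006, -0.134]
wrist_force: [4.0, -4.8, -1.2]
finger_gap: 0.0195
gripper_force: 38.8
```

Emit:
play_rows(
  plan=[
    [0,0,0,0,0,0,1.5],
    [0,0,0,0,0,0,2.2],
    [0,0,0,0,0,0,2.8],
    [0,0,0,0,0,0,3.6],
    [0,0,0,0,0,0,4.5],
    [0,0,0,0,0,0,4.5],
  ],
)

```text
t: 12.75
eef_pos: [0.5317, -0.0613, 0.2612]
tool_rot: [-3.141, 0.001, -0.127]
wrist_force: [0.2, 0.1, 0.5]
finger_gap: 0.0452
gripper_force: 0.0
```

```bash
python3 - <<'E'
from h import *
s=robot.get_state();print(s["tool_rot"],s["wrist_force"],s["qpos"],s["finger_gap"],s["eef_pos"])
E
```

```text
[-3.1411  0.0012 -0.1275] [0.1803 0.0849 0.5255] [ 0.1867  0.4121 -0.1351  1.7472  0.0639  0.9877 -1.6708] 0.04517361043733129 [ 0.5317 -0.0613  0.2612]
```

Next I'll turn the open gripper back 90° and regrip for the last quarter turn.

Emit:
play_rows(
  plan=[
    [0,0,-0.11,0,0,0,4.5],
    [0,0,-0.22,0,0,0,4.5],
    [0,0,-0.33,0,0,0,4.5],
    [0,0,-0.44,0,0,0,4.5],
    [0,0,-0.55,0,0,0,4.5],
    [0,0,-0.66,0,0,0,4.5],
    [0,0,-0.77,0,0,0,4.5],
    [0,0,-0.88,0,0,0,4.5],
  ],
)

```text
t: 13.42
eef_pos: [0.5318, -0.0616, 0.2614]
tool_rot: [-3.141, 0.0, 0.758]
wrist_force: [0.5, -0.5, 0.6]
finger_gap: 0.0449
gripper_force: 0.0
```

Emit:
play_rows(
  plan=[
    [0,0,-0.11,0,0,0,4.5],
    [0,0,-0.22,0,0,0,4.5],
    [0,0,-0.33,0,0,0,4.5],
    [0,0,-0.44,0,0,0,4.5],
    [0,0,-0.55,0,0,0,4.5],
    [0,0,-0.66,0,0,0,4.5],
    [0,0,-0.69,0,0,0,4.5],
    [0,0,-0.69,0,0,0,4.5],
  ],
)

```text
t: 14.08
eef_pos: [0.5318, -0.0617, 0.2613]
tool_rot: [-3.141, -0.0, 1.442]
wrist_force: [0.6, 0.2, 0.9]
finger_gap: 0.045
gripper_force: 0.0
```

```bash
python3 - <<'E'
from h import *
s=robot.get_state();print(s["tool_rot"],s["wrist_force"],s["qpos"],s["finger_gap"],s["eef_pos"])
s=robot.camera("side");print(reds(s,(250,215,285,245)));crop(s,(235,200,295,255),10,"pics/c6.png");print(s[215:248,267].sum(1)//3)
E
```

```text
[-3.1409 -0.0004  1.4423] [0.582  0.2417 0.8655] [ 0.4379  0.451  -0.4693  1.7369  0.2343  1.0102 -0.2452] 0.04502794886719948 [ 0.5318 -0.0617  0.2613]
[]
[ 15  35  85 127 137 136 135 135 135 135 134 134 133 129 125 130 153 167
 145  83  35  28  28  29  29  29  29  30  37  52  61  56  57]
```

View pics/c6.png

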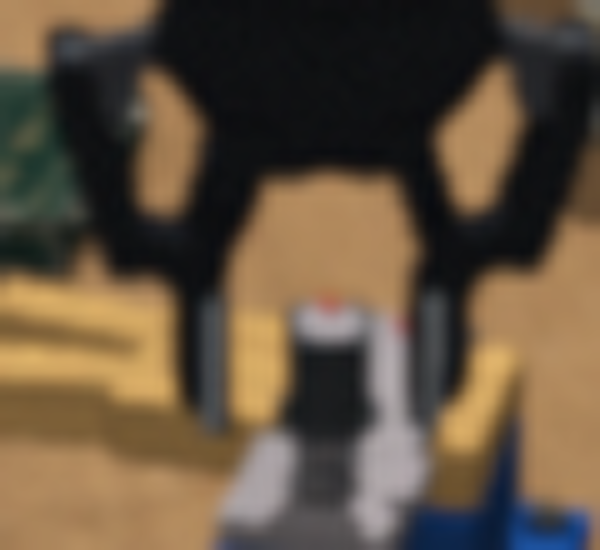

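The mark is now at (330,302) in the crop, on the far side, so the bolt has turned 270° forward. Now the last quarter.

Emit:
play_rows(
  plan=[
    [0,0,0,0,0,0,3.5],
    [0,0,0,0,0,0,2.8],
    [0,0,0,0,0,0,2.2],
    [0,0,0,0,0,0,1.5],
    [0,0,0,0,0,0,1.5],
    [0,0,0,0,0,0,1.5],
    [0,0,0,0,0,0,1.5],
  ],
)

```text
t: 14.72
eef_pos: [0.5323, -0.0617, 0.2617]
tool_rot: [3.141, -0.0, 1.442]
wrist_force: [0.3, -0.2, 0.5]
finger_gap: 0.0191
gripper_force: 37.4
```

Emit:
play_rows(
  plan=[
    [0,0,0.1,0,0,0.01,1.5],
    [0,0,0.2,0,0,0.02,1.5],
    [0,0,0.3,0,0,0.04,1.5],
    [0,0,0.4,0,0,0.05,1.5],
    [0,0,0.5,0,0,0.06,1.5],
    [0,0,0.6,0,0,0.075,1.5],
    [0,0,0.7,0,0,0.09,1.5],
    [0,0,0.8,0,0,0.1,1.5],
  ],
)

```text
t: 15.38
eef_pos: [0.5337, -0.0623, 0.2612]
tool_rot: [3.137, -0.004, 0.637]
wrist_force: [5.5, -1.6, -0.9]
finger_gap: 0.0199
gripper_force: 37.4
```

Emit:
play_rows(
  plan=[
    [0,0,0.1,0,0,0.015,1.5],
    [0,0,0.2,0,0,0.03,1.5],
    [0,0,0.3,0,0,0.04,1.5],
    [0,0,0.4,0,0,0.05,1.5],
    [0,0,0.5,0,0,0.06,1.5],
    [0,0,0.6,0,0,0.075,1.5],
    [0,0,0.7,0,0,0.09,1.5],
    [0,0,0.8,0,0,0.1,1.5],
  ],
)

```text
t: 16.05
eef_pos: [0.5343, -0.0641, 0.2609]
tool_rot: [3.139, -0.009, -0.164]
wrist_force: [6.0, -5.0, -1.1]
finger_gap: 0.0193
gripper_force: 37.2
```

Emit:
play_rows(
  plan=[
    [0,0,0,0,0,0,1.5],
    [0,0,0,0,0,0,1.5],
    [0,0,0,0,0,0,1.5],
    [0,0,0,0,0,0,1.5],
  ],
)

```text
t: 16.38
eef_pos: [0.5344, -0.0638, 0.2609]
tool_rot: [3.139, -0.009, -0.16]
wrist_force: [5.9, -3.7, -0.5]
finger_gap: 0.0191
gripper_force: 37.5
```

```bash
python3 - <<'E'
from h import *
s=robot.get_state();print(s["tool_rot"],s["wrist_force"],s["torque"],s["qvel"],s["finger_gap"],s["eef_pos"])
s=robot.camera("side");t=robot.camera("top");
a=cv2.resize(s[200:255,235:295,::-1],(480,440),interpolation=cv2.INTER_CUBIC);b=cv2.resize(s[:,100:520,::-1],(320,320));b=cv2.copyMakeBorder(b,0,120,0,0,cv2.BORDER_CONSTANT)
cv2.imwrite("pics/c7.png",np.hstack([a,b]))
E
```

```text
[ 3.1394 -0.0089 -0.1595] [ 5.8936 -3.672  -0.4784] [-0.8608 -1.1466  0.01  ] [ 0.0008 -0.0002 -0.001   0.0005  0.001   0.     -0.0012] 0.019128332389727637 [ 0.5344 -0.0638  0.2609]
```

View pics/c7.png

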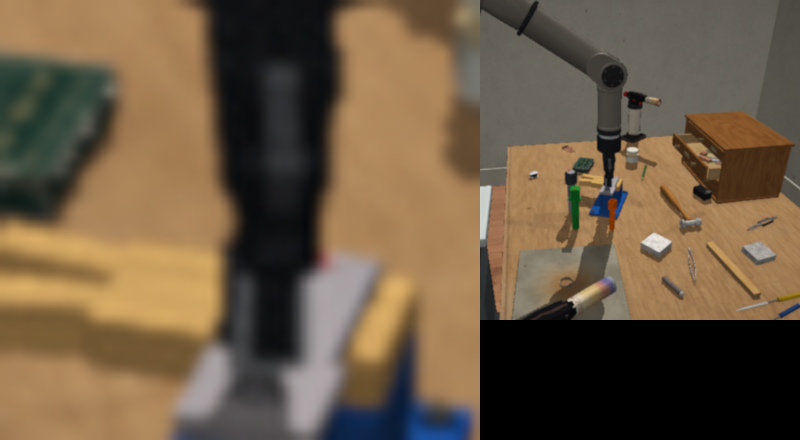

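The last view shows the fingers on the head at about (265,310) in the crop, with the neighbouring objects untouched. The arm is still, and the forward turns add up to about 362°. I'll hand the job in.

```bash
python3 -c "
from bench import robot
print(robot.close_job())"
```

```text
the job is handed in; nothing more can be done
None
```

The bolt was turned back about 86°, fell about 7 mm into the thread start, then was turned forward about 362° by wrist angle. I handed the job in at about 16.5 s with the head still gripped and the arm at rest. Camera views confirmed the mark up to 270°, but a finger hid it after the last quarter turn.

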